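# Pack and wedge the short foot of a rocking scale

### The job

The platform scale rocks because its front-right screw foot is seized too short and hangs clear of the worktop. Slide one or both of the flat wooden packers under that foot, one upon the other, as many as it takes for the wedge to bite, then push the wedge in, thin end first, between the stack and the foot until you feel it take load firmly, without lifting the scale off level or pushing it away. Finish still gripping the wedge and keeping it pressed in place, with only the wood touching the scale, and leave the tin on the scale and the other things standing as they are.

Things in the scene. Friction and masses are not known exactly. Their poses are not given: they have to be found in the camera images.
- scale: Low platform scale, loose, about 5 kg: steel platform 200 mm (its x) by 260 mm (its y), top 65 mm above the worktop, over a black base with its underside at 28 mm. Origin: on the worktop under its centre; x points from its front (blank display) to its back, y to its left, z up. Stands level on three feet 30 mm across at (74, 102), (74, -102), (-74, 102) mm.
- short_foot: Seized short foot at the scale's front-right corner: rubber pad 28 mm across, 6 mm thick, on a stud; it does not slide. Origin: centre of the pad's flat underside, so its z is the gap to fill, 12.5 to 20.5 mm. Axes as the scale's: x points inward from the scale's front edge, which is 26 mm on the -x side of this origin; the wood goes in along +x.
- packer_1_mid (a point): Centre of a flat packer, a plain beech slip 120 x 36 x 6 mm with square ends, lying flat loose on the worktop (30 g). x runs along its 120 mm length, z is up; both ends are alike.
- packer_2_mid (a point): Centre of the second packer, the same as the first.
- wedge_mid (a point): Beech wedge (40 g), 140 mm long, 30 mm wide, on its flat underside. The point is half-way along, 5.5 mm above the underside; x points along it to the thin end, z up. Thickness grows evenly from 2 mm at the thin end to 11 mm over the first 78 mm (only the top slopes); the last 62 mm (-x end) is a level grip part 11 mm thick.
- wedge_tip (a point): Middle of the wedge's thin end, 1 mm above its underside (70 mm from wedge_mid along x).
- tin: Closed food tin, 75 mm across and 58 mm high, standing on the rear-left part of the scale; origin at the centre of its underside. Bystander.
- spice_a: Spice jar with green cap, 46 mm across and 106 mm high, standing left of the scale; origin at the centre of its underside. Bystander.
- garlic: Garlic bulb, about 50 mm, on the worktop far to the right of the wood; origin at its underside. Bystander.

How it is judged:
By the outcome, as a careful person would: the job done as asked, in the order asked, and still so for the second after the job is handed in, while the arm keeps its last pose, push and grip.
It also fails if it takes over 72 s, if anything falls off the work surface, if the arm or the gripper's body presses on something with over 40 N, if the wrist force passes 120 N, or if a joint passes its speed limit or range.

### The arm

A 6-joint arm with a two-finger parallel gripper is mounted at the origin on a cart in front of the work surface, level with it; the furniture and walls round the work are solid. World frame = base frame: x ahead of the robot, y to its left, z up, the work surface at z = 0. Lengths are in mm, angles in rad, forces in N, time in s.
With the tool pointing down it reaches from about 300 to 775 mm from the base axis. Payload 14.6 kg.
Tool frame: the origin (TCP) lies midway between the tips of the shut fingers; the grasp point (between the pads) lies 19 mm behind it; z points along the fingers, y is the direction in which the jaws open and shut (so a half turn about z gives the same grasp; the last joint's range is limited). The gripper opens to 94 mm and grips with 3 to 60 N. Pads are 16 mm wide; open, the fingers measure 119 mm over their backs; the gripper's body (75 mm by 177 mm) begins 78 mm behind the grasp point.
Start: joints at [-0.067, 0.3, 1.521, -0, 1.321, -0.067], TCP at [549.99, -0.002, 205.446] pointing down, gripper open.
Joint ranges: [-3.03, 3.03], [-0.79, 2.21], [0.23, 2.52], [-1.04, 4.18], [0, 3.07], [-2.55, 2.55]. Speed limits (rad/s): [2.22, 2.22, 2.57, 3.14, 3.14, 3.14].

### API

Orientations are given as [roll, pitch, yaw] about the fixed x, y, z axes, in that order (R = Rz(yaw) Ry(pitch) Rx(roll)).
In Python, from cell import manip, camera gives the robot as it stands. The module is installed in compiled form; this text tells all that it offers.
- The arm moves only by the tool jog_arm, never from a script. Its argument "commands" is a list of rows, each a list of 7 numbers: the shift along the world's x, y, z in units of 1 m (1.0 is 1 m), then the turn, a rotation vector about the world's x, y, z in units of 120 degrees (1.0 is 120 degrees), then the opening, from 0 (shut) to 1 (fully open). In form: [[x, y, z, ax, ay, az, grip], ...]. A call has exactly 10 rows; each row is the pose to reach, as a shift and turn from the pose commanded when the call began; what a row does not reach only later rows make up. A row lasts 1/8 s, in which the tool goes at most 62.5 mm and 10.7 degrees, less where a joint would pass 70% of its speed; a pose out of reach is approached as far as the arm can. A call with a number of a shift or a turn outside -1 to 1 is refused whole. A call with a gripper value outside its range is refused whole. The fingers move at their own pace and stop on an object; "grip_force" is the grip in N (left out, the last holds). Time passes only in rows, so rows that repeat a pose let the fingers close, or fill a call up. It gives the time, the measured TCP pose, the force and the opening at its end, in the units of the state.
- manip.read_state(): the state, without advancing time (a new reading comes with each control period).
- camera(name): name is "scene" or "side" or "wrist"; returns a dict with "pixels" (400x640x3 uint8, blue, green, red), "vertical_fov" (degrees; the focal length in pixels is half the picture's height over the tangent of half this angle, whatever the lens; pixels are square), "cx", "cy" (the principal point, pixels), "k1" (the pictures are not rectified: a ray, as slopes to the right and down, at radius r is drawn at 1 + k1 r^2 times it, then the intrinsics apply), "rvec" (rotation vector, rad) and "tvec" (3), from world to camera coordinates, as OpenCV has them. Camera axes: x right, y down, z forward; pixel columns grow to the right and rows downward; lengths in mm; the calibration is good to about 2 mm. A picture is of the moment at which its call begins. There is no depth.
- manip.sign_off(): hands the job in, once; it reports no verdict.
The state is a dict: "clock": time; "joints": joint angles; "qd": joint speeds; "effort": joint torques, N m; "eef_pos": TCP position; "eef_rot": TCP orientation; "wrist_force": force on the tool from outside, world axes, zero at the start; "moment": the same for the moment, N m; "finger_gap": finger opening in mm.
Only numpy, scipy, OpenCV 4.12 (cv2) and the standard library are available. Lean on these libraries where they do the work, as an engineer would, in place of code of your own. Each camera call takes 0.05 s, during which the arm holds its last target.

## Working session

There is one attempt and no reset: what is moved stays moved. The work goes in short steps, Python scripts to look and compute and a tool call to move; the robot and the scene stay as the last step left them, time stands still between calls to the robot, and variables do not carry over. Pictures are saved under pics/ and viewed, and the job is handed in when it is done.

Besides the shell and the picture viewer there is one more tool, called after "Call:" as name(argument=value, ...), one argument or row to a line, values as JSON. jog_arm: Moves the arm, as the interface text tells. Its arguments: {"type":"object","properties":{"commands":{"type":"array","items":{"type":"array","items":{"type":"number"}}},"grip_force":{"type":"number"}},"required":["commands"]}

```bash
ls; mkdir -p pics
cat > h.py <<'E'
import numpy as np,cv2
from cell import manip,camera
def snap(n,f):
    c=camera(n); cv2.imwrite('pics/'+f,c['pixels']); return c
def KR(c):
    f=200/np.tan(np.radians(c['vertical_fov'])/2)
    K=np.array([[f,0,c['cx']],[0,f,c['cy']],[0,0,1.]])
    R=cv2.Rodrigues(np.array(c['rvec'],float))[0]; t=np.array(c['tvec'],float).reshape(3)
    return K,np.array([c['k1'],0,0,0,0.]),R,t
def ray(c,uv):
    K,d,R,t=KR(c)
    p=cv2.undistortPoints(np.array(uv,float).reshape(-1,1,2),K,d).reshape(-1,2)
    v=np.c_[p,np.ones(len(p))]@R
    return -R.T@t,v
def onz(c,uv,z):
    o,v=ray(c,uv); s=(z-o[2])/v[:,2]; return o+v*s[:,None]
def proj(c,P):
    K,d,R,t=KR(c)
    return cv2.projectPoints(np.array(P,float).reshape(-1,1,3),np.array(c['rvec'],float),t,K,d)[0].reshape(-1,2)
E
python3 - <<'E'
from h import *
for n in ['scene','side','wrist']:
    c=snap(n,n+'0.png'); K,d,R,t=KR(c); print(n,-R.T@t,R[2],K[0,0],c['k1'])
print(manip.read_state())
E
```

```text
pics
scene [  82.22797995 -952.15817215  727.92017229] [ 0.40260405  0.7191843  -0.56628961] 405.9781499802969 -0.05052286277945453
side [   63.82297347 -1013.60395516  1276.21215719] [ 0.32599791  0.57867536 -0.74756952] 486.40933348556894 -0.01951819771050017
wrist [549.63730026  71.18568177 384.54639472] [-1.08235756e-04 -2.45372894e-01 -9.69428765e-01] 284.6972886707506 0.00992888036949026
{'clock': 0.15, 'joints': array([-6.66097522e-02,  3.00323632e-01,  1.52140873e+00, -3.00723150e-05,
        1.32071886e+00, -6.66042641e-02]), 'qd': array([-1.37146508e-03, -2.31416448e-03, -1.61273643e-03,  8.71437479e-04,
        3.59445664e-04,  3.31826946e-05]), 'effort': array([-2.50185103e-04, -5.31960297e+01, -3.52822959e+01,  7.07691838e-02,
        2.35654798e-02, -3.66386917e-05]), 'eef_pos': array([ 5.49806074e+02, -3.26361723e-03,  2.05040143e+02]), 'eef_rot': array([-3.14073405e+00, -2.80761163e-05,  1.57079828e+00]), 'wrist_force': array([ 0.47273694,  0.43367072, -0.90114906]), 'moment': array([ 0.01523176,  0.00638525, -0.00445989]), 'finger_gap': 93.58173327810928}
```

View pics/scene0.png

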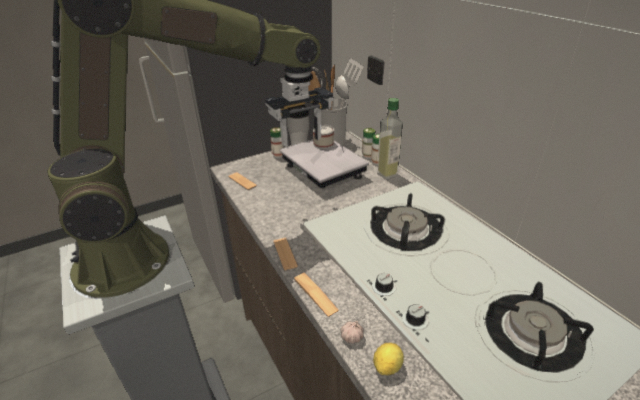

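View pics/side0.png

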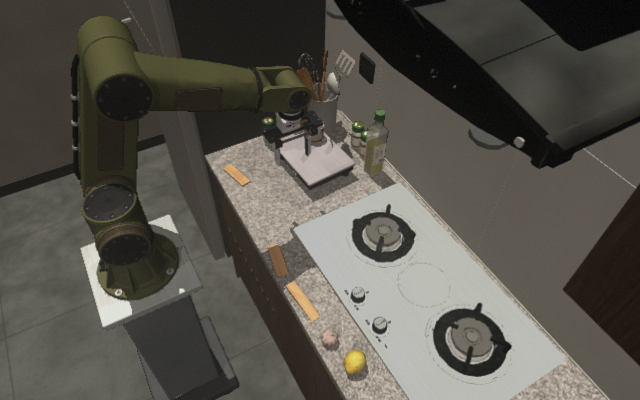

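View pics/wrist0.png

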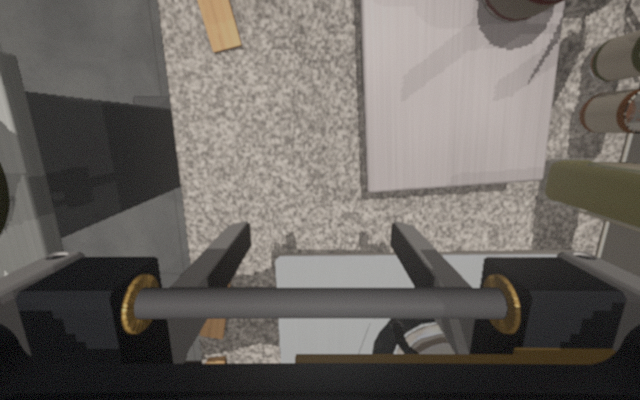

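Run:
```python
import cv2,numpy as np
a=cv2.imread('pics/scene0.png');b=cv2.imread('pics/side0.png')
A=cv2.resize(a[150:320,210:370],None,fx=4,fy=4,interpolation=3)[:600]
cv2.imwrite('pics/sz1.png',cv2.resize(a[225:325,260:360],(600,600),interpolation=2))
cv2.imwrite('pics/sz2.png',cv2.resize(a[120:220,215:405],(800,421),interpolation=2))
cv2.imwrite('pics/sd1.png',cv2.resize(b[235:330,250:345],(600,600),interpolation=2))
cv2.imwrite('pics/sd2.png',cv2.resize(b[110:210,205:395],(800,421),interpolation=2))
```

```text
(no output)
```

View pics/sz1.png

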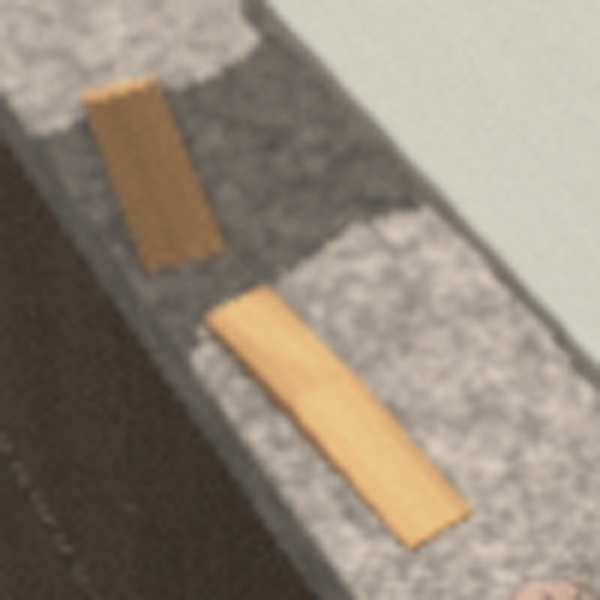

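View pics/sz2.png

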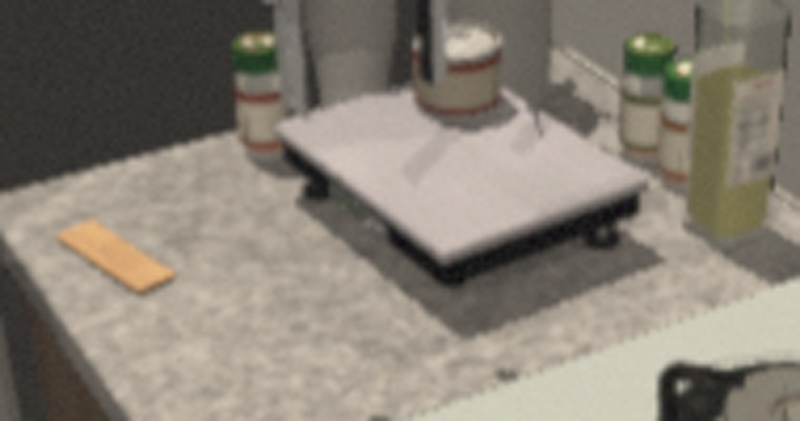

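View pics/sd1.png

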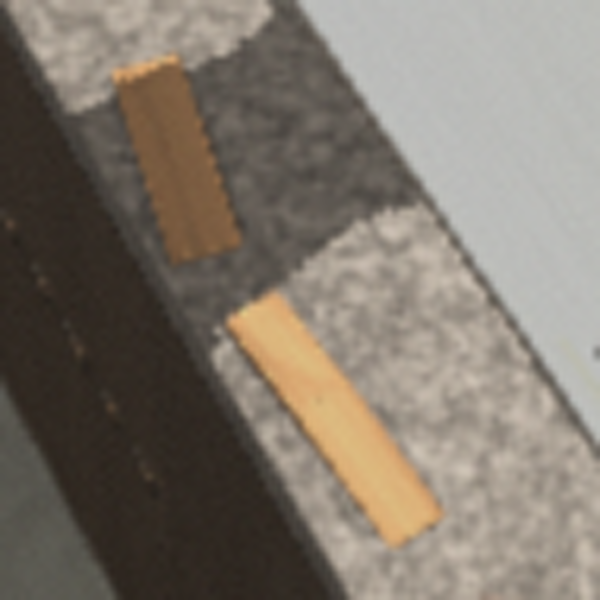

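View pics/sd2.png

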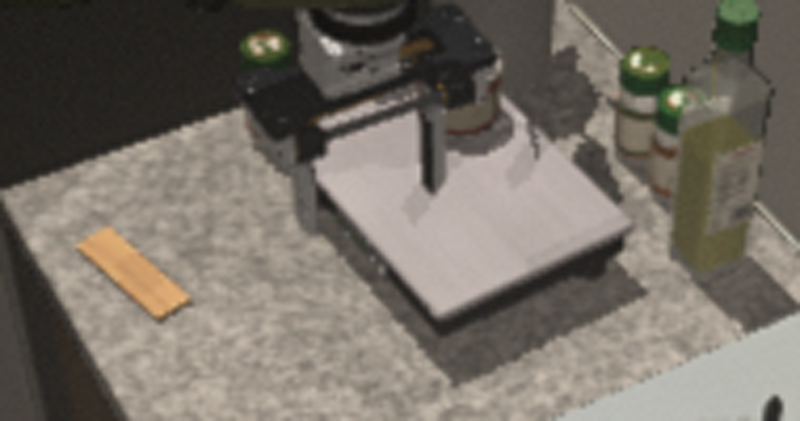

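Run:
```python
from h import *
S=camera('scene');D=camera('side');W=camera('wrist')
def m(p,s,o): return (np.array(p,float)+.5)/s-.5+np.array(o)
def rep(n,c,uv,z):
    P=onz(c,uv,z); print(n,np.round(P[:,:2],0).tolist(),np.round(np.linalg.norm(P-np.roll(P,-1,0),axis=1)),P.mean(0).round(1))
rep('wedgeS',S,m([(205,318),(262,287),(470,515),(412,548)],6,(260,225)),7)
rep('wedgeD',D,m([(228,320),(277,290),(442,515),(400,548)],600/95,(250,235)),7)
rep('darkS',S,m([(83,90),(155,78),(225,250),(150,270)],6,(260,225)),6)
rep('darkD',D,m([(115,72),(180,55),(243,242),(177,263)],600/95,(250,235)),6)
rep('leftS',S,m([(58,237),(97,220),(173,273),(140,293)],800/190,(215,120)),6)
rep('leftD',D,m([(77,245),(107,228),(190,299),(160,319)],800/190,(205,110)),6)
rep('platS',S,m([(278,130),(450,255),(648,183)],800/190,(215,120)),65)
rep('platD',D,m([(320,178),(440,315),(630,225)],800/190,(205,110)),65)
# wrist: platform near edges
rep('platW',W,[(369,190),(362,0),(544,178)],65)
```

```text
wedgeS [[368.0, -289.0], [396.0, -285.0], [407.0, -432.0], [381.0, -435.0]] [ 29. 148.  27. 146.] [ 388.  -360.4    7. ]
wedgeD [[370.0, -291.0], [398.0, -287.0], [409.0, -430.0], [385.0, -435.0]] [ 28. 143.  25. 145.] [ 390.6 -360.9    7. ]
darkS [[385.0, -128.0], [417.0, -138.0], [393.0, -256.0], [361.0, -251.0]] [ 34. 121.  33. 125.] [ 388.9 -193.4    6. ]
darkD [[385.0, -132.0], [419.0, -138.0], [396.0, -255.0], [363.0, -250.0]] [ 34. 119.  34. 120.] [ 391.  -193.7    6. ]
leftS [[391.0, 269.0], [428.0, 278.0], [452.0, 166.0], [418.0, 152.0]] [ 39. 114.  36. 120.] [422.1 216.3   6. ]
leftD [[392.0, 271.0], [423.0, 278.0], [453.0, 163.0], [421.0, 154.0]] [ 32. 119.  33. 121.] [422.2 216.6   6. ]
platS [[583.0, 241.0], [607.0, -9.0], [795.0, 5.0]] [250. 188. 317.] [661.9  78.9  65. ]
platD [[592.0, 188.0], [606.0, -5.0], [797.0, 10.0]] [194. 192. 272.] [664.9  64.   65. ]
platW [[606.0, -2.0], [591.0, 190.0], [803.0, 12.0]] [192. 277. 198.] [666.5  66.7  65. ]
```

Call:
jog_arm(
  commands=[
    [0, 0.03, -0.01, -0.05, -0.05, 0.12, 0.7],
    [0, 0.06, -0.02, -0.1, -0.1, 0.24, 0.7],
    [0, 0.1, -0.03, -0.294, -0.294, 0.707, 0.7],
    [0, 0.1, -0.04, -0.294, -0.294, 0.707, 0.7],
    [0, 0.1, -0.05, -0.294, -0.294, 0.707, 0.7],
    [0, 0.1, -0.07, -0.294, -0.294, 0.707, 0.7],
    [0, 0.1, -0.1, -0.294, -0.294, 0.707, 0.7],
    [0, 0.1, -0.13, -0.294, -0.294, 0.707, 0.7],
    [0, 0.1, -0.155, -0.294, -0.294, 0.707, 0.7],
    [0, 0.1, -0.155, -0.294, -0.294, 0.707, 0.7],
  ],
)

```text
clock: 1.55
eef_pos: [557.9, 91.2, 80.5]
eef_rot: [3.12, 0.732, -3.14]
wrist_force: [-0.0, 0.3, 0.8]
finger_gap: 65.8
```

Run:
```python
from h import *
c=snap('wrist','w1.png'); K,d,R,t=KR(c); print(-R.T@t,R[2]); s=manip.read_state(); print(s['clock'],s['eef_pos'],s['eef_rot'],s['joints'],s['finger_gap'],s['wrist_force'])
```

```text
[385.14235181  87.39868101 166.83751941] [ 0.83064937  0.02171591 -0.55637222]
1.6 [558.21412756  90.96559504  81.41669952] [ 3.12215132  0.73396966 -3.13569115] [ 0.12596596  0.24578934  2.12787211 -1.04016713  0.07068408 -0.442501  ] 65.51717431942669 [ 0.04408989  1.1053142  -0.19267887]
```

View pics/w1.png

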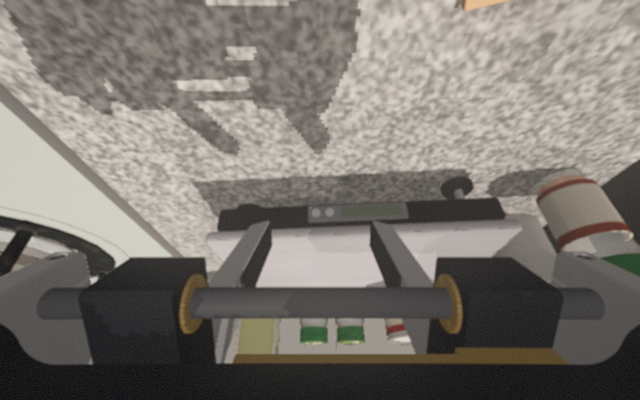

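Run:
```python
import cv2
a=cv2.imread('pics/w1.png')
cv2.imwrite('pics/w1z.png',cv2.convertScaleAbs(cv2.flip(cv2.resize(a[165:240,205:325],(800,500),interpolation=cv2.INTER_CUBIC),-1),alpha=2))
cv2.imwrite('pics/w1y.png',cv2.convertScaleAbs(cv2.flip(cv2.resize(a[165:240,400:520],(800,500),interpolation=cv2.INTER_CUBIC),-1),alpha=2))
```

```text
(no output)
```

View pics/w1z.png

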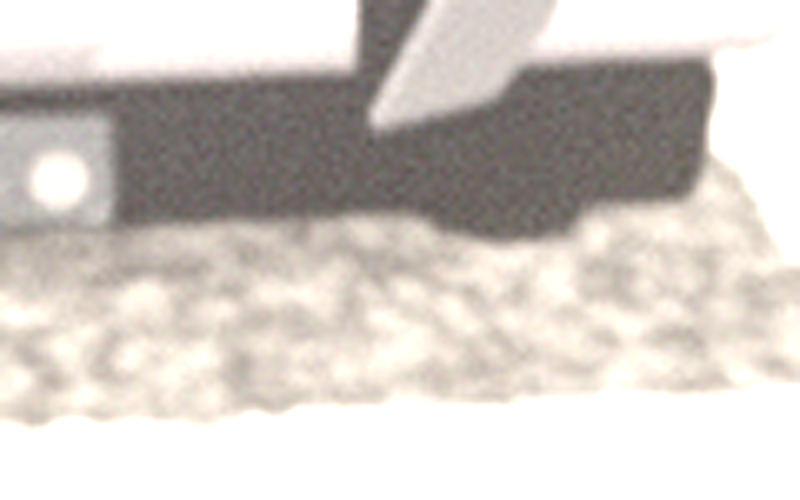

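View pics/w1y.png

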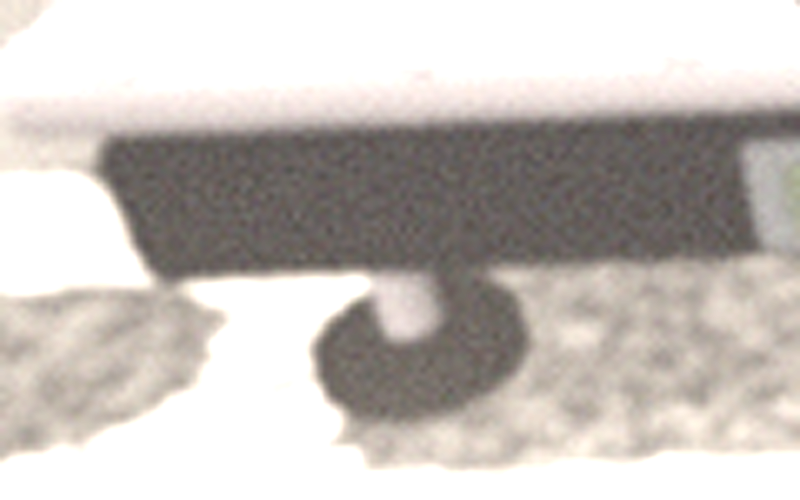

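```bash
cat > m1.py <<'E'
from h import *
# use saved calib at that moment: arm hasn't moved
c=camera('wrist')
uv=np.array([(248.6,203.8),(462,176.8),(228.8,209.8),(297.8,206.5),(474.8,198.3),(429.8,200.1)])-[.45,.45]
P0=onz(c,uv,0); P28=onz(c,uv,28)
print(P0.round(1)); print(P28[2:].round(1))
for yaw in (.07,.078,.085):
    ex=np.array([np.cos(yaw),np.sin(yaw)])
    xl=P0[1,:2]@ex
    o,v=ray(c,uv); s=((xl+1)-o[:2]@ex)/(v[:,:2]@ex)
    q=o+v*s[:,None]; print(yaw,xl,q[0])
for z in (12.5,14,16,18,20.5): print(z,onz(c,uv[:1],z)[0])
E
python3 m1.py
```

```text
[[648.7  15.2   0. ]
 [600.8 229.3   0. ]
 [661.2  -9.2   0. ]
 [654.5  68.4   0. ]
 [638.5 259.6   0. ]
 [641.9 212.    0. ]]
[[615.    6.8  28. ]
 [609.4  71.5  28. ]
 [596.1 230.7  28. ]
 [599.  191.   28. ]]
0.07 615.3977777843769 [616.22502115  24.04665544  20.6235097 ]
0.078 616.8718496982046 [617.91257319  23.5881899   19.55117386]
0.085 618.1292801858942 [619.39716435  23.18486375  18.60780722]
12.5 [629.00911813  20.57353716  12.5       ]
14 [626.64854417  21.21484586  14.        ]
16 [623.50111223  22.06992412  16.        ]
18 [620.35368028  22.92500238  18.        ]
20.5 [616.41939035  23.99385021  20.5       ]
```

```bash
cat >> h.py <<'E'
from scipy.spatial.transform import Rotation as Ro
def tool(yaw_deg): # x_tool heading in deg, tool pointing down
    return Ro.from_euler('xyz',[np.pi,0,np.radians(yaw_deg)])
def go(pos,yaw,frm=None):
    s=manip.read_state()
    R0=Ro.from_euler('xyz',s['eef_rot']); p0=np.array(s['eef_pos'])
    if frm is not None: p0,R0=frm
    T=(tool(yaw)*R0.inv()).as_rotvec()/np.radians(120)
    print('clock',s['clock'],'at',p0.round(1),'shift m',((np.array(pos)-p0)/1000).round(4),'turn',T.round(4))
E
python3 - <<'E'
from h import *
go([418,234,120],103.2)
R=Ro.from_rotvec(np.radians(120)*np.array([-.294,-.294,.707]))*tool(90)
go([418,234,120],103.2,(np.array([549.99,100,50.4]),R))
E
```

```text
clock 1.65 at [558.4  91.   81.7] shift m [-0.1404  0.143   0.0383] turn [ 0.2261  0.302  -0.6128]
clock 1.65 at [550.  100.   50.4] shift m [-0.132   0.134   0.0696] turn [ 0.2512  0.317  -0.6041]
```

Call:
jog_arm(
  commands=[
    [-0.02, 0, 0.04, 0.05, 0.07, -0.13, 0.7],
    [-0.05, 0.03, 0.08, 0.1, 0.13, -0.27, 0.7],
    [-0.09, 0.08, 0.08, 0.226, 0.302, -0.613, 0.7],
    [-0.14, 0.143, 0.06, 0.226, 0.302, -0.613, 0.7],
    [-0.14, 0.143, 0.038, 0.226, 0.302, -0.613, 0.7],
    [-0.14, 0.143, 0.038, 0.226, 0.302, -0.613, 0.7],
    [-0.14, 0.143, 0.038, 0.226, 0.302, -0.613, 0.7],
    [-0.14, 0.143, 0.038, 0.226, 0.302, -0.613, 0.7],
    [-0.14, 0.143, 0.038, 0.226, 0.302, -0.613, 0.7],
    [-0.14, 0.143, 0.038, 0.226, 0.302, -0.613, 0.7],
  ],
)

```text
clock: 2.9
eef_pos: [418.6, 234.6, 119.8]
eef_rot: [-3.141, 0.001, 1.799]
wrist_force: [0.0, -0.1, -0.7]
finger_gap: 66.0
```

Run:
```python
from h import *
go([418,234,3],103.2)
s=manip.read_state();print(s['eef_rot'],s['joints'])
c=snap('wrist','w2.png')
a=c['pixels']; h=cv2.cvtColor(a,cv2.COLOR_BGR2HSV)
m=((h[...,0]>8)&(h[...,0]<25)&(h[...,1]>90)&(h[...,2]>90)).astype(np.uint8)
m[330:]=0
cn=max(cv2.findContours(m,0,1)[0],key=cv2.contourArea); r=cv2.minAreaRect(cn); b=cv2.boxPoints(r)
P=onz(c,b,6); print(b.round(),P.round(1),np.linalg.norm(P-np.roll(P,-1,0),axis=1),P.mean(0))
```

```text
clock 2.9 at [418.6 234.6 119.8] shift m [-0.0006 -0.0006 -0.1168] turn [ 0.0003 -0.0001  0.0008]
[-3.14134479e+00  5.63738131e-04  1.79945271e+00] [ 4.34678030e-01  2.39249876e-01  1.81147341e+00 -5.64827279e-04
  1.09122738e+00  2.06282412e-01]
[[304. 189.]
 [334. 188.]
 [336. 258.]
 [306. 259.]] [[400.6 235.6   6. ]
 [431.5 243.7   6. ]
 [452.5 166.4   6. ]
 [419.7 157.8   6. ]] [31.88268385 80.07014699 33.95897049 80.12967624] [426.07357763 200.88268851   6.        ]
```

View pics/w2.png

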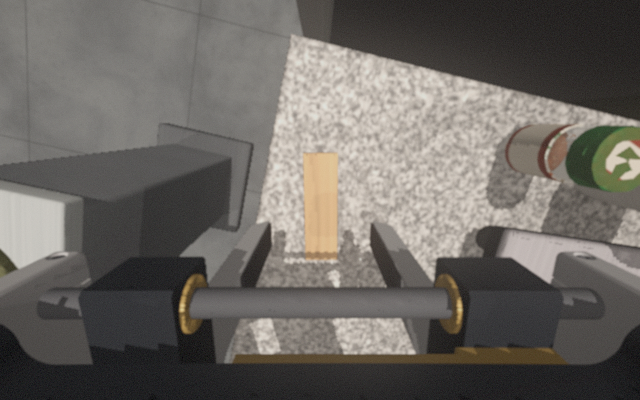

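Run:
```python
from h import *
c=camera('wrist')
P=onz(c,[(303.5,152.5),(335.5,152.5),(338.5,259.5),(306,260)],6); print(P.round(1),np.linalg.norm(P-np.roll(P,-1,0),axis=1),P.mean(0))
print(proj(c,[418,234,6]))
d=(P[0]+P[1]-P[2]-P[3])[:2]; print(np.degrees(np.arctan2(d[1],d[0])))
```

```text
[[391.7 273.2   6. ]
 [423.5 280.6   6. ]
 [455.6 165.4   6. ]
 [420.1 156.4   6. ]] [ 32.70322568 119.63470368  36.58615082 120.13417968] [422.70993351 218.90092441   6.        ]
[[319.87219733 194.44592573]]
104.62391531134644
```

Call:
jog_arm(
  commands=[
    [0, 0, -0.05, 0, 0, 0, 0.7],
    [0, 0, -0.1, 0, 0, 0.005, 0.7],
    [0, 0, -0.117, 0, 0, 0.007, 0.6],
    [0, 0, -0.117, 0, 0, 0.007, 0.5],
    [0, 0, -0.117, 0, 0, 0.007, 0.2],
    [0, 0, -0.117, 0, 0, 0.007, 0.2],
    [0, 0, -0.117, 0, 0, 0.007, 0.2],
    [0, 0, -0.117, 0, 0, 0.007, 0.2],
    [0, 0, -0.08, 0, 0, 0.007, 0.2],
    [0, 0, -0.06, 0, 0, 0.007, 0.2],
  ],
  grip_force=30,
)

```text
clock: 4.25
eef_pos: [418.8, 234.8, 61.1]
eef_rot: [3.14, -0.0, 1.816]
wrist_force: [-1.2, 0.0, -1.0]
finger_gap: 35.3
```

Run:
```python
from h import *
c=snap('wrist','w3.png'); 
f=np.array([631.5,27]);e=np.array([.9966,.083])
go([*(f-100*e),30],184.75)
go([*(f-58*e),30],184.75)
```

```text
clock 4.3 at [419.7 235.2  63. ] shift m [ 0.1121 -0.2165 -0.033 ] turn [-0.0019  0.001   0.6727]
clock 4.3 at [419.7 235.2  63. ] shift m [ 0.154 -0.213 -0.033] turn [-0.0019  0.001   0.6727]
```

View pics/w3.png

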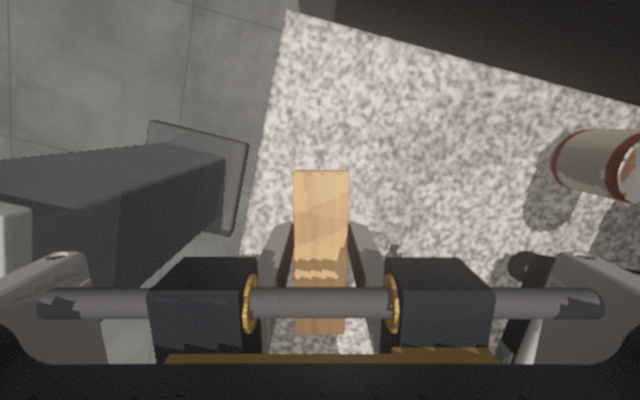

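Call:
jog_arm(
  commands=[
    [0, -0.03, 0.01, 0, 0, 0.09, 0.2],
    [0.03, -0.07, 0.01, 0, 0, 0.18, 0.2],
    [0.05, -0.11, 0, 0, 0, 0.27, 0.2],
    [0.07, -0.15, 0, 0, 0, 0.36, 0.2],
    [0.08, -0.19, -0.01, 0, 0, 0.45, 0.2],
    [0.089, -0.218, -0.02, 0, 0, 0.54, 0.2],
    [0.089, -0.218, -0.03, 0, 0, 0.62, 0.2],
    [0.089, -0.218, -0.04, 0, 0, 0.673, 0.2],
    [0.089, -0.218, -0.05, 0, 0, 0.673, 0.2],
    [0.089, -0.218, -0.053, 0, 0, 0.673, 0.2],
  ],
)

```text
clock: 5.55
eef_pos: [507.1, 16.8, 5.8]
eef_rot: [3.141, -0.001, -3.061]
wrist_force: [-0.1, -0.4, -0.5]
finger_gap: 35.1
```

Run:
```python
from h import *
c=snap('wrist','w4.png'); 
f=np.array([631.5,27]);e=np.array([.9966,.083])
go([*(f-58*e),3.5],184.75)
```

```text
clock 5.6 at [507.1  16.8   5.9] shift m [ 0.0666  0.0054 -0.0024] turn [-0.0001 -0.0005  0.0007]
```

View pics/w4.png

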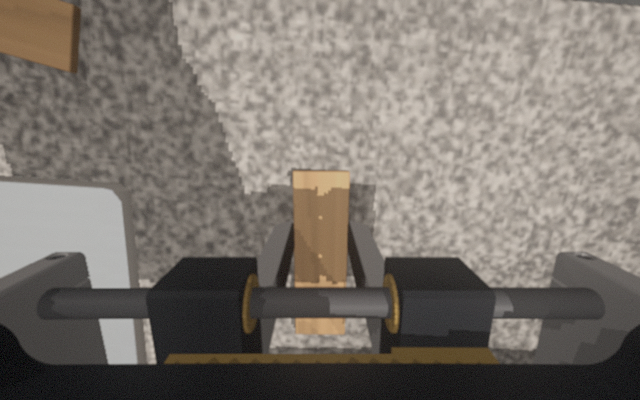

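Call:
jog_arm(
  commands=[
    [0.012, 0.001, -0.0015, 0, 0, 0, 0.2],
    [0.025, 0.002, -0.0015, 0, 0, 0, 0.2],
    [0.04, 0.0033, -0.0015, 0, 0, 0, 0.2],
    [0.055, 0.0045, -0.0015, 0, 0, 0, 0.2],
    [0.0665, 0.0054, -0.0015, 0, 0, 0, 0.2],
    [0.0665, 0.0054, -0.003, 0, 0, 0, 0.2],
    [0.0665, 0.0054, -0.003, 0, 0, 0, 0.2],
    [0.0665, 0.0054, -0.003, 0, 0, 0, 0.6],
    [0.0665, 0.0054, -0.003, 0, 0, 0, 0.6],
    [0.0665, 0.0054, -0.003, 0, 0, 0, 0.6],
  ],
)

```text
clock: 6.85
eef_pos: [573.9, 22.1, 3.8]
eef_rot: [3.141, 0.0, -3.058]
wrist_force: [0.0, 0.8, 1.5]
finger_gap: 55.8
```

Run:
```python
from h import *
c=snap('wrist','w5.png'); s=manip.read_state(); print(s['wrist_force'],s['finger_gap'],s['joints'])
go([393.5,-176,100],78.8)
```

```text
[ 0.66445464  0.78564756 -0.39272868] 56.39268733520663 [-2.54125395e-02  5.93391713e-01  1.61253902e+00  2.93111049e-04
  9.35456715e-01 -1.67986124e+00]
clock 6.9 at [574.   22.1   3.8] shift m [-0.1805 -0.1981  0.0962] turn [ 0.000e+00  2.000e-04 -8.832e-01]
```

View pics/w5.png

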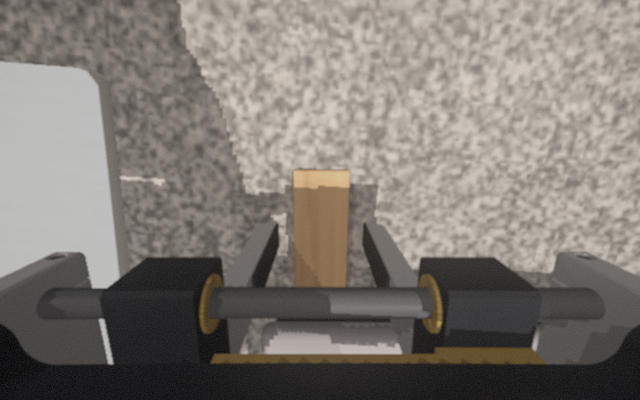

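Call:
jog_arm(
  commands=[
    [0, 0, 0.04, 0, 0, 0, 0.6],
    [-0.01, -0.01, 0.08, 0, 0, -0.05, 0.65],
    [-0.05, -0.04, 0.096, 0, 0, -0.15, 0.65],
    [-0.1, -0.08, 0.096, 0, 0, -0.24, 0.65],
    [-0.14, -0.12, 0.096, 0, 0, -0.33, 0.65],
    [-0.181, -0.16, 0.096, 0, 0, -0.42, 0.65],
    [-0.181, -0.198, 0.096, 0, 0, -0.51, 0.65],
    [-0.181, -0.198, 0.096, 0, 0, -0.6, 0.65],
    [-0.181, -0.198, 0.096, 0, 0, -0.69, 0.65],
    [-0.181, -0.198, 0.096, 0, 0, -0.78, 0.65],
  ],
)

```text
clock: 8.15
eef_pos: [392.9, -176.0, 99.8]
eef_rot: [3.141, 0.0, 1.614]
wrist_force: [0.4, 0.1, -0.1]
finger_gap: 61.2
```

Run:
```python
from h import *
c=snap('wrist','w6.png'); s=manip.read_state(); print(s['joints'])
go([393.5,-176,2.5],78.8)
snap('scene','s6.png')
```

```text
[-5.06200320e-01  1.63655681e-01  1.95854437e+00  1.40340407e-04
  1.01889460e+00 -5.39605286e-01]
clock 8.2 at [ 393.  -176.    99.8] shift m [ 0.0005 -0.     -0.0973] turn [ 1.000e-04  2.000e-04 -1.092e-01]
```

View pics/w6.png

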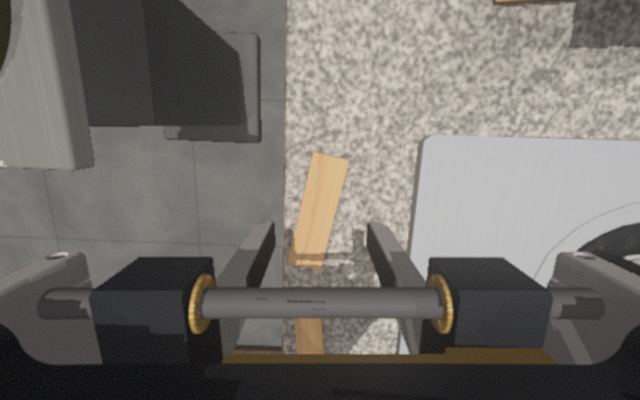

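Run:
```python
from h import *
c=camera('wrist')
P=onz(c,[(314,151),(348.5,158.5),(321,269),(289,265)],6); print(P.round(1),np.linalg.norm(P-np.roll(P,-1,0),axis=1),P.mean(0))
d=(P[0]+P[1]-P[2]-P[3])[:2]; print(np.degrees(np.arctan2(d[1],d[0])))
print(onz(c,[(415,230),(286,230)],0))
```

```text
[[ 384.7 -129.3    6. ]
 [ 418.  -134.9    6. ]
 [ 397.1 -252.6    6. ]
 [ 363.2 -249.5    6. ]] [ 33.763855   119.54232891  34.04122519 122.08721664] [ 390.73973087 -191.55805622    6.        ]
79.91479203920665
[[ 493.06574045 -206.56364394    0.        ]
 [ 358.73385435 -212.74574682    0.        ]]
```

Call:
jog_arm(
  commands=[
    [0.001, 0.0015, -0.02, 0, 0, -0.085, 0.65],
    [0.001, 0.0015, -0.06, 0, 0, -0.107, 0.65],
    [0.001, 0.0015, -0.09, 0, 0, -0.107, 0.6],
    [0.001, 0.0015, -0.097, 0, 0, -0.107, 0.55],
    [0.001, 0.0015, -0.097, 0, 0, -0.107, 0.5],
    [0.001, 0.0015, -0.097, 0, 0, -0.107, 0.2],
    [0.001, 0.0015, -0.097, 0, 0, -0.107, 0.2],
    [0.001, 0.0015, -0.097, 0, 0, -0.107, 0.2],
    [0.001, 0.0015, -0.09, 0, 0, -0.107, 0.2],
    [0.001, 0.0015, -0.06, 0, 0, -0.107, 0.2],
  ],
)

```text
clock: 9.55
eef_pos: [393.2, -174.0, 39.7]
eef_rot: [-3.139, -0.001, 1.396]
wrist_force: [1.2, 0.1, 0.2]
finger_gap: 35.1
```

Run:
```python
from h import *
c=snap('wrist','w7.png'); s=manip.read_state(); print(s['eef_rot'])
f=np.array([631.5,27]);e=np.array([.9966,.083])
go([*(f-125*e),14],184.75)
```

```text
[3.13821387e+00 1.10117551e-03 1.39644649e+00]
clock 9.6 at [ 395.1 -175.    43.6] shift m [ 0.1118  0.1916 -0.0296] turn [-8.000e-04  1.800e-03  8.728e-01]
```

View pics/w7.png

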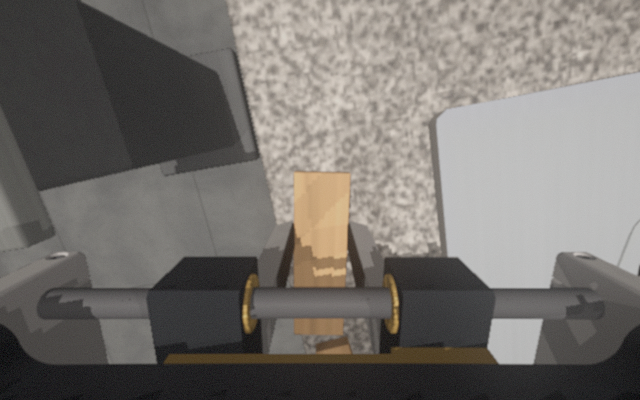

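Call:
jog_arm(
  commands=[
    [0, 0.02, 0.02, 0, 0, 0.088, 0.2],
    [0, 0.05, 0.03, 0, 0, 0.176, 0.2],
    [0.02, 0.09, 0.03, 0, 0, 0.264, 0.2],
    [0.05, 0.13, 0.03, 0, 0, 0.352, 0.2],
    [0.08, 0.16, 0.03, 0, 0, 0.44, 0.2],
    [0.1, 0.18, 0.02, 0, 0, 0.528, 0.2],
    [0.113, 0.191, 0.01, 0, 0, 0.616, 0.2],
    [0.113, 0.191, 0, 0, 0, 0.704, 0.2],
    [0.113, 0.191, -0.01, 0, 0, 0.79, 0.2],
    [0.113, 0.191, -0.015, 0, 0, 0.873, 0.2],
  ],
)

```text
clock: 10.85
eef_pos: [506.8, 16.6, 24.5]
eef_rot: [3.141, -0.0, -3.052]
wrist_force: [-0.4, -0.5, 0.1]
finger_gap: 34.7
```

Run:
```python
from h import *
c=snap('wrist','w8.png'); s=manip.read_state(); print(s['eef_rot'])
f=np.array([631.5,27]);e=np.array([.9966,.083])
go([*(f-58*e),10.3],184.75)
snap('scene','s8.png')
```

```text
[ 3.14128048e+00 -6.72773680e-04 -3.04376109e+00]
clock 10.9 at [506.6  16.6  24.1] shift m [ 0.067   0.0056 -0.0138] turn [-0.0001 -0.0003 -0.0071]
```

View pics/w8.png

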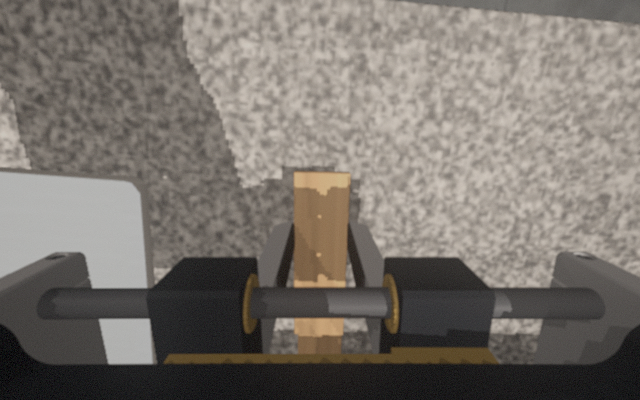

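View pics/s8.png

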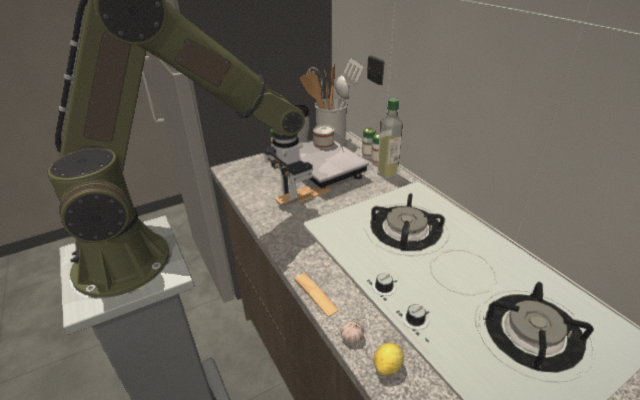

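Call:
jog_arm(
  commands=[
    [0, 0, -0.013, 0, 0, -0.006, 0.2],
    [0.012, 0.001, -0.0135, 0, 0, -0.007, 0.2],
    [0.027, 0.0022, -0.0135, 0, 0, -0.007, 0.2],
    [0.042, 0.0035, -0.0135, 0, 0, -0.007, 0.2],
    [0.057, 0.0047, -0.0135, 0, 0, -0.007, 0.2],
    [0.067, 0.0055, -0.0135, 0, 0, -0.007, 0.2],
    [0.067, 0.0055, -0.0148, 0, 0, -0.007, 0.2],
    [0.067, 0.0055, -0.0148, 0, 0, -0.007, 0.2],
    [0.067, 0.0055, -0.0148, 0, 0, -0.007, 0.6],
    [0.067, 0.0055, -0.0148, 0, 0, -0.007, 0.6],
  ],
)

```text
clock: 12.2
eef_pos: [573.8, 22.1, 10.0]
eef_rot: [3.141, -0.0, -3.073]
wrist_force: [-0.6, 0.4, 0.0]
finger_gap: 51.4
```

Run:
```python
from h import *
c=snap('wrist','w9.png'); s=manip.read_state(); print(s['wrist_force'],s['finger_gap'],s['joints'])
go([388,-335,100],95)
```

```text
[-0.07360143  0.11024199  0.35564608] 54.585713656572864 [-2.54735919e-02  5.83608463e-01  1.61097822e+00  3.13085890e-04
  9.47080938e-01 -1.66472901e+00]
clock 12.25 at [573.8  22.1  10. ] shift m [-0.1858 -0.3571  0.09  ] turn [-1.000e-04  1.000e-04 -7.409e-01]
```

View pics/w9.png

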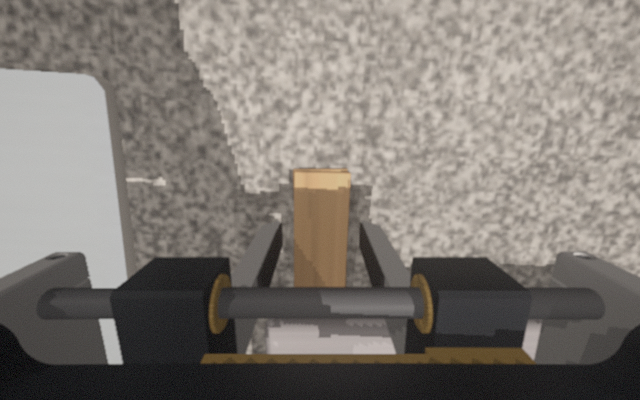

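Call:
jog_arm(
  commands=[
    [0, 0, 0.03, 0, 0, 0, 0.6],
    [-0.01, -0.02, 0.07, 0, 0, -0.08, 0.6],
    [-0.03, -0.07, 0.11, 0, 0, -0.17, 0.6],
    [-0.06, -0.12, 0.11, 0, 0, -0.26, 0.6],
    [-0.1, -0.17, 0.11, 0, 0, -0.34, 0.6],
    [-0.14, -0.22, 0.11, 0, 0, -0.43, 0.6],
    [-0.18, -0.28, 0.11, 0, 0, -0.51, 0.6],
    [-0.187, -0.33, 0.11, 0, 0, -0.6, 0.6],
    [-0.187, -0.353, 0.11, 0, 0, -0.69, 0.6],
    [-0.187, -0.353, 0.11, 0, 0, -0.741, 0.6],
  ],
)

```text
clock: 13.5
eef_pos: [386.3, -332.5, 119.8]
eef_rot: [3.141, 0.0, 1.651]
wrist_force: [0.5, 0.6, 0.1]
finger_gap: 56.3
```

Run:
```python
from h import *
c=snap('wrist','w10.png'); s=manip.read_state(); print(s['eef_pos'],s['joints'])
a=snap('scene','s10.png')['pixels']
cv2.imwrite('pics/s10z.png',cv2.resize(a[120:220,215:405],(800,421),interpolation=2))
```

```text
[ 386.5155562  -331.64855681  119.77318515] [-7.81161760e-01  3.00517390e-01  1.73201778e+00  1.86385495e-04
  1.10908363e+00 -8.57708421e-01]
```

View pics/w10.png

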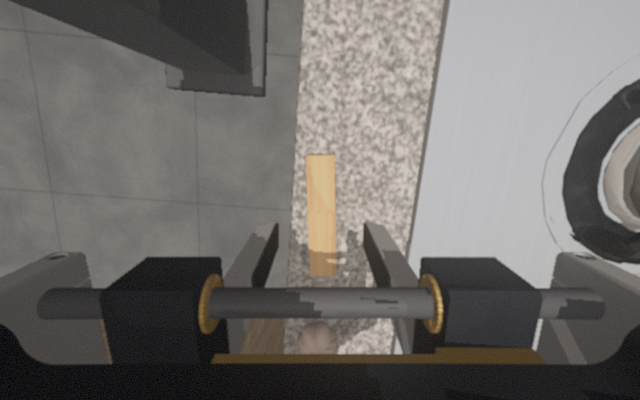

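View pics/s10z.png

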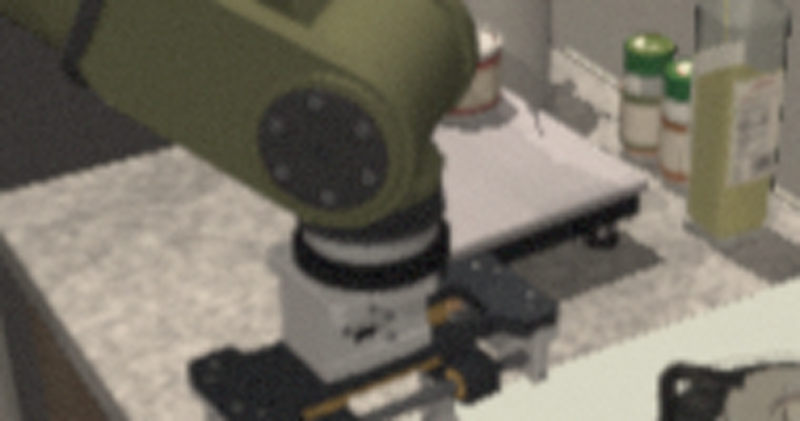

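Run:
```python
from h import *
a=cv2.imread('pics/w10.png'); cv2.imwrite('pics/w10z.png',cv2.resize(a[145:285,270:370],(430,600),interpolation=2))
c=camera('wrist')
uv=[(305.5,154),(335.5,154),(336.5,276),(310.5,277)]
for z1,z2 in((11,2),(2,11)):
    P=np.r_[onz(c,uv[:2],z1),onz(c,uv[2:],z2)]; print(P.round(1),np.linalg.norm(P-np.roll(P,-1,0),axis=1),P.mean(0))
```

```text
[[ 368.1 -289.9   11. ]
 [ 398.2 -287.3   11. ]
 [ 413.6 -427.9    2. ]
 [ 383.6 -431.7    2. ]] [ 30.19155844 141.65512361  30.15078442 142.924018  ] [ 390.8696678  -359.18008567    6.5       ]
[[ 367.7 -290.8    2. ]
 [ 398.7 -288.2    2. ]
 [ 412.5 -422.8   11. ]
 [ 383.5 -426.5   11. ]] [ 31.13368544 135.61925563  29.23840069 136.89548452] [ 390.63709928 -357.05765981    6.5       ]
```

View pics/w10z.png

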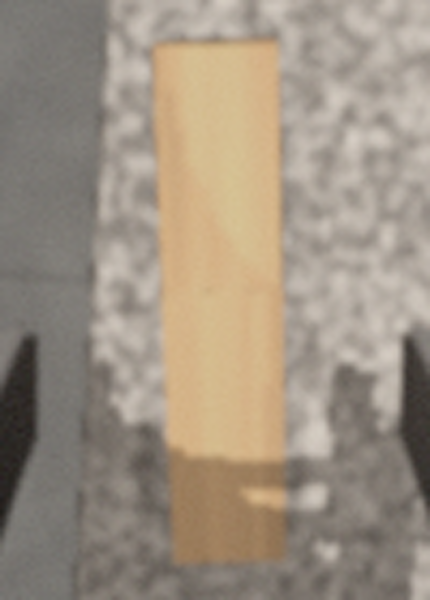

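Call:
jog_arm(
  commands=[
    [0.0008, 0.001, -0.04, 0, 0, 0.01, 0.6],
    [0.0008, 0.001, -0.08, 0, 0, 0.01, 0.6],
    [0.0008, 0.001, -0.107, 0, 0, 0.01, 0.55],
    [0.0008, 0.001, -0.117, 0, 0, 0.01, 0.5],
    [0.0008, 0.001, -0.117, 0, 0, 0.01, 0.4],
    [0.0008, 0.001, -0.117, 0, 0, 0.01, 0.15],
    [0.0008, 0.001, -0.117, 0, 0, 0.01, 0.15],
    [0.0008, 0.001, -0.117, 0, 0, 0.01, 0.15],
    [0.0008, 0.001, -0.117, 0, 0, 0.01, 0.15],
    [0.0008, 0.001, -0.117, 0, 0, 0.01, 0.15],
  ],
  grip_force=40,
)

```text
clock: 14.9
eef_pos: [388.3, -330.3, 4.0]
eef_rot: [3.14, 0.001, 1.679]
wrist_force: [-1.1, 1.8, 7.2]
finger_gap: 29.6
```

Run:
```python
from h import *
s=manip.read_state(); print(s['wrist_force'],s['finger_gap'],s['eef_rot'])
f=np.array([631.5,27]);e=np.array([.9966,.083])
go([*(f-150*e),50],184.75)
snap('wrist','w11.png')
```

```text
[-1.11377691  1.80042116  7.21336877] 29.577043719495155 [3.14009048e+00 1.45894730e-03 1.67915514e+00]
clock 14.9 at [ 388.3 -330.3    4. ] shift m [0.0937 0.3449 0.046 ] turn [-1.000e-04  1.100e-03  7.378e-01]
```

View pics/w11.png

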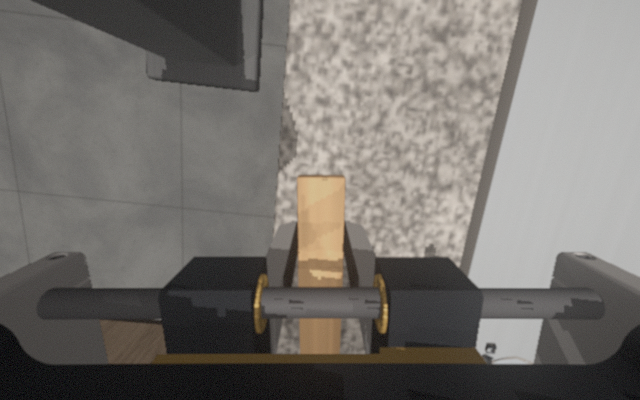

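Call:
jog_arm(
  commands=[
    [0, 0, 0.03, 0, 0, 0, 0.15],
    [0, 0.03, 0.06, 0, 0, 0.08, 0.15],
    [0, 0.08, 0.06, 0, 0, 0.17, 0.15],
    [0.02, 0.13, 0.06, 0, 0, 0.26, 0.15],
    [0.04, 0.18, 0.06, 0, 0, 0.35, 0.15],
    [0.06, 0.23, 0.06, 0, 0, 0.44, 0.15],
    [0.08, 0.28, 0.055, 0, 0, 0.53, 0.15],
    [0.0945, 0.33, 0.05, 0, 0, 0.62, 0.15],
    [0.0945, 0.345, 0.04, 0, 0, 0.7, 0.15],
    [0.0945, 0.345, 0.03, 0, 0, 0.738, 0.15],
  ],
)

```text
clock: 16.2
eef_pos: [482.5, 16.4, 33.0]
eef_rot: [3.141, 0.001, -3.052]
wrist_force: [-0.3, -0.2, -0.8]
finger_gap: 29.4
```

Run:
```python
from h import *
s=manip.read_state(); print(s['wrist_force'],s['finger_gap'],s['eef_rot'])
f=np.array([631.5,27]);e=np.array([.9966,.083])
go([*(f-150*e),17.5],184.75)
c=snap('wrist','w12.png');a=snap('scene','s12.png')['pixels'];b=snap('side','d12.png')['pixels']
cv2.imwrite('pics/s12z.png',cv2.resize(a[120:220,215:405],(800,421),interpolation=2))
cv2.imwrite('pics/d12z.png',cv2.resize(b[110:210,205:395],(800,421),interpolation=2))
```

```text
[-0.2883838  -0.19623332 -0.78500889] 29.418410139539812 [ 3.14141182e+00  7.66076842e-04 -3.05222441e+00]
clock 16.2 at [482.5  16.4  33. ] shift m [-0.0004 -0.0018 -0.0155] turn [-0.0001  0.0004 -0.0031]
```

View pics/w12.png

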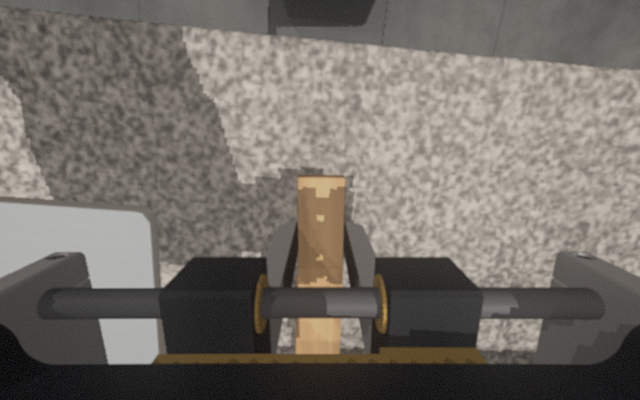

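View pics/s12z.png

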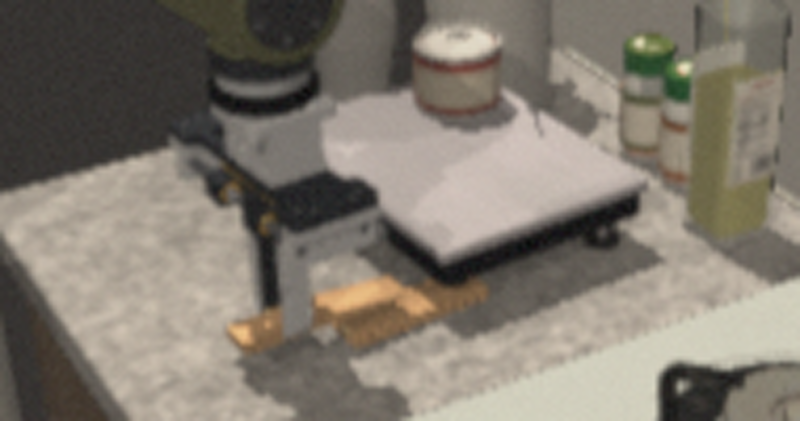

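Call:
jog_arm(
  commands=[
    [0, -0.0005, -0.01, 0, 0, -0.003, 0.15],
    [0, -0.0005, -0.015, 0, 0, -0.003, 0.15],
    [0.008, 0.0002, -0.0155, 0, 0, -0.003, 0.15],
    [0.018, 0.001, -0.0155, 0, 0, -0.003, 0.15],
    [0.028, 0.0018, -0.0155, 0, 0, -0.003, 0.15],
    [0.038, 0.0027, -0.0155, 0, 0, -0.003, 0.15],
    [0.047, 0.0034, -0.0155, 0, 0, -0.003, 0.15],
    [0.055, 0.0041, -0.0155, 0, 0, -0.003, 0.15],
    [0.06, 0.0045, -0.0155, 0, 0, -0.003, 0.15],
    [0.06, 0.0045, -0.0155, 0, 0, -0.003, 0.15],
  ],
)

```text
clock: 17.6
eef_pos: [542.4, 19.6, 17.3]
eef_rot: [3.141, 0.0, -3.065]
wrist_force: [-0.5, 0.3, 0.1]
finger_gap: 29.1
```

Run:
```python
from h import *
f=np.array([631.5,27]);e=np.array([.9966,.083])
c=snap('wrist','w13.png');a=snap('scene','s13.png')['pixels'];b=snap('side','d13.png')['pixels']
s=manip.read_state(); print(s['wrist_force'],s['finger_gap'],s['eef_rot'],s['eef_pos'],(s['eef_pos'][:2]-f)@e,(s['eef_pos'][:2]-f)@[-e[1],e[0]])
cv2.imwrite('pics/s13z.png',cv2.resize(a[120:220,215:405],(800,421),interpolation=2))
cv2.imwrite('pics/d13z.png',cv2.resize(b[110:210,205:395],(800,421),interpolation=2))
```

```text
[ 0.66774795  0.88008761 -0.16702948] 29.1694252469607 [ 3.14131402e+00 -1.74279802e-04 -3.06482915e+00] [542.03842275  19.56676051  17.37207688] -89.77436676601747 0.01734443506518992
```

View pics/w13.png

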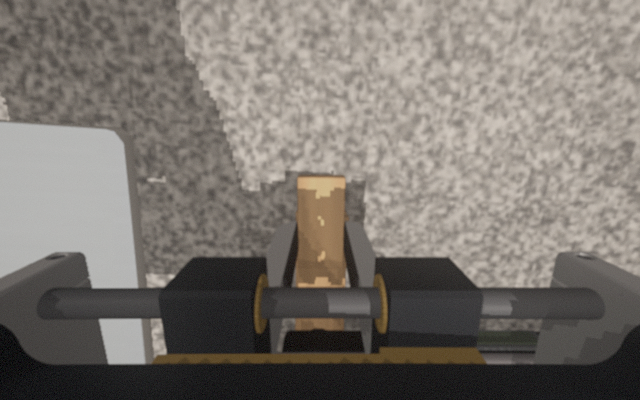

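View pics/s13z.png

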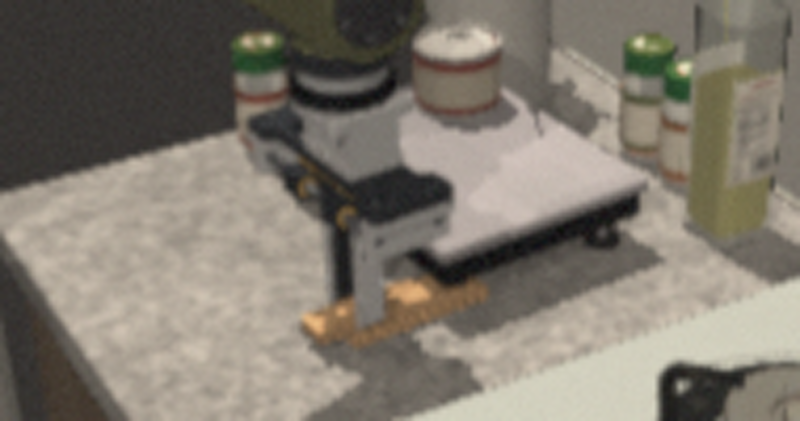

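Call:
jog_arm(
  commands=[
    [0.001, 0, -0.0003, 0, 0, 0, 0.15],
    [0.002, 0.0002, -0.0005, 0, 0, 0, 0.15],
    [0.003, 0.0003, -0.0008, 0, 0, 0, 0.15],
    [0.004, 0.0003, -0.001, 0, 0, 0, 0.15],
    [0.004, 0.0003, -0.001, 0, 0, 0, 0.15],
    [0.004, 0.0003, -0.001, 0, 0, 0, 0.15],
    [0.004, 0.0003, -0.001, 0, 0, 0, 0.15],
    [0.004, 0.0003, -0.001, 0, 0, 0, 0.15],
    [0.004, 0.0003, -0.001, 0, 0, 0, 0.15],
    [0.004, 0.0003, -0.001, 0, 0, 0, 0.15],
  ],
)

```text
clock: 19.0
eef_pos: [546.3, 19.9, 16.4]
eef_rot: [3.141, 0.0, -3.065]
wrist_force: [0.4, 0.9, -0.4]
finger_gap: 29.2
```

```bash
cat > st.py <<'E'
from h import *
import time
f=np.array([631.5,27]);e=np.array([.9966,.083])
s=manip.read_state(); print(s['clock'],np.round(s['wrist_force'],2),np.round(s['moment'],2),s['finger_gap'],np.round(s['eef_pos'],2),((s['eef_pos'][:2]-f)@e).round(2),((s['eef_pos'][:2]-f)@[-e[1],e[0]]).round(2))
E
python3 st.py; python3 st.py
```

```text
19.0 [ 0.37  0.94 -0.45] [0.08 0.   0.04] 29.233968966406895 [546.25  19.88  16.41] -85.55 -0.02
19.0 [ 0.37  0.94 -0.45] [0.08 0.   0.04] 29.233968966406895 [546.25  19.88  16.41] -85.55 -0.02
```

Call:
jog_arm(
  commands=[
    [0.001, 0, -0.0002, 0, 0, 0, 0.15],
    [0.002, 0.0002, -0.0004, 0, 0, 0, 0.15],
    [0.003, 0.0003, -0.0006, 0, 0, 0, 0.15],
    [0.004, 0.0003, -0.0008, 0, 0, 0, 0.15],
    [0.004, 0.0003, -0.0008, 0, 0, 0, 0.15],
    [0.004, 0.0003, -0.0008, 0, 0, 0, 0.15],
    [0.004, 0.0003, -0.0008, 0, 0, 0, 0.15],
    [0.004, 0.0003, -0.0008, 0, 0, 0, 0.15],
    [0.004, 0.0003, -0.0008, 0, 0, 0, 0.15],
    [0.004, 0.0003, -0.0008, 0, 0, 0, 0.15],
  ],
)

```text
clock: 20.25
eef_pos: [550.2, 20.2, 16.0]
eef_rot: [3.141, -0.0, -3.065]
wrist_force: [-3.9, -0.5, 7.6]
finger_gap: 29.4
```

```bash
python3 st.py
```

```text
20.25 [-3.91 -0.45  7.65] [0.07 0.84 0.06] 29.43292779107161 [550.2   20.21  16.03] -81.58 -0.02
```

Call:
jog_arm(
  commands=[
    [0, 0, 0.0003, 0, 0, 0, 0.15],
    [0.001, 0.0001, 0.0003, 0, 0, 0, 0.15],
    [0.002, 0.0002, 0.0003, 0, 0, 0, 0.15],
    [0.003, 0.0002, 0.0003, 0, 0, 0, 0.15],
    [0.003, 0.0002, 0.0003, 0, 0, 0, 0.15],
    [0.004, 0.0003, 0.0003, 0, 0, 0, 0.15],
    [0.004, 0.0003, 0.0003, 0, 0, 0, 0.15],
    [0.004, 0.0003, 0.0003, 0, 0, 0, 0.15],
    [0.004, 0.0003, 0.0003, 0, 0, 0, 0.15],
    [0.004, 0.0003, 0.0003, 0, 0, 0, 0.15],
  ],
)

```text
clock: 21.5
eef_pos: [554.4, 20.5, 16.1]
eef_rot: [3.141, 0.0, -3.065]
wrist_force: [-2.4, -0.1, 5.5]
finger_gap: 29.6
```

```bash
python3 st.py
```

```text
21.5 [-2.43 -0.11  5.46] [0.16 0.43 0.  ] 29.629142095015467 [554.43  20.48  16.05] -77.35 -0.1
```

Call:
jog_arm(
  commands=[
    [0, 0, 0.0002, 0, 0, 0, 0.15],
    [0.001, 0.0001, 0.0002, 0, 0, 0, 0.15],
    [0.002, 0.0002, 0.0002, 0, 0, 0, 0.15],
    [0.003, 0.0002, 0.0002, 0, 0, 0, 0.15],
    [0.003, 0.0002, 0.0002, 0, 0, 0, 0.15],
    [0.003, 0.0002, 0.0002, 0, 0, 0, 0.15],
    [0.003, 0.0002, 0.0002, 0, 0, 0, 0.15],
    [0.003, 0.0002, 0.0002, 0, 0, 0, 0.15],
    [0.003, 0.0002, 0.0002, 0, 0, 0, 0.15],
    [0.003, 0.0002, 0.0002, 0, 0, 0, 0.15],
  ],
)

```text
clock: 22.75
eef_pos: [556.9, 20.7, 16.1]
eef_rot: [3.141, -0.001, -3.065]
wrist_force: [-5.1, 0.8, 5.3]
finger_gap: 29.3
```

```bash
python3 st.py
```

```text
22.75 [-5.13  0.84  5.26] [ 0.16  0.92 -0.04] 29.281773538379053 [556.94  20.72  16.06] -74.82 -0.07
```

Call:
jog_arm(
  commands=[
    [0.0005, 0, 0, 0, 0, 0, 0.15],
    [0.001, 0.0001, 0, 0, 0, 0, 0.15],
    [0.001, 0.0001, 0, 0, 0, 0, 0.15],
    [0.001, 0.0001, 0, 0, 0, 0, 0.15],
    [0.001, 0.0001, 0, 0, 0, 0, 0.15],
    [0.001, 0.0001, 0, 0, 0, 0, 0.15],
    [0.001, 0.0001, 0, 0, 0, 0, 0.15],
    [0.001, 0.0001, 0, 0, 0, 0, 0.15],
    [0.001, 0.0001, 0, 0, 0, 0, 0.15],
    [0.001, 0.0001, 0, 0, 0, 0, 0.15],
  ],
)

```text
clock: 24.0
eef_pos: [557.4, 20.7, 16.0]
eef_rot: [3.141, -0.002, -3.065]
wrist_force: [-10.7, -0.2, 7.8]
finger_gap: 29.2
```

```bash
python3 st.py
python3 - <<'E'
from h import *
snap('scene','s14.png')
E
python3 st.py
```

```text
24.0 [-10.7   -0.16   7.76] [ 0.08  1.72 -0.  ] 29.17458398041009 [557.4   20.74  16.02] -74.37 -0.09
24.05 [-8.89 -0.52  8.24] [0.01 1.76 0.03] 29.17526114157456 [557.42  20.74  16.04] -74.34 -0.09
```

```bash
cat > cmpim.py <<'E'
from h import *
import sys
def load(n): return cv2.cvtColor(cv2.imread('pics/'+n),cv2.COLOR_BGR2GRAY).astype(np.float32)
A=load(sys.argv[1]);B=load(sys.argv[2])
for nm,(x0,y0,x1,y1) in dict(rightrear=(345,155,372,182),frright=(322,165,345,190),rightedge=(325,150,372,190),tin=(314,122,338,150),bottle=(378,95,402,180),hob=(400,180,500,260)).items():
    a=A[y0:y1,x0:x1];b=B[y0:y1,x0:x1]
    T=np.eye(2,3,dtype=np.float32)
    try:
        cc,T=cv2.findTransformECC(a,b,T,cv2.MOTION_TRANSLATION,(3,200,1e-6),None,3); print(nm,T[:,2].round(3),round(cc,4))
    except Exception as ex: print(nm,'fail')
E
python3 cmpim.py s12.png s13.png; echo; python3 cmpim.py s13.png s14.png
python3 -c "
import cv2;a=cv2.imread('pics/s14.png');cv2.imwrite('pics/s14z.png',cv2.resize(a[120:220,215:405],(800,421),interpolation=2))"
```

```text
rightrear [-0.028 -0.002] 0.9999
frright [ 2.193 -0.914] 0.9952
rightedge [-0.006 -0.04 ] 0.9955
tin [ 0.168 -0.092] 0.9798
bottle [0.005 0.02 ] 0.999
hob [-0.001  0.003] 0.9999

rightrear [-0.02   0.005] 0.9999
frright [ 4.484 -1.61 ] 0.9759
rightedge [ 0.462 -0.123] 0.9712
tin [0.408 0.164] 0.919
bottle [-0.011 -0.02 ] 0.999
hob [-0.008  0.001] 0.9999
```

View pics/s14z.png

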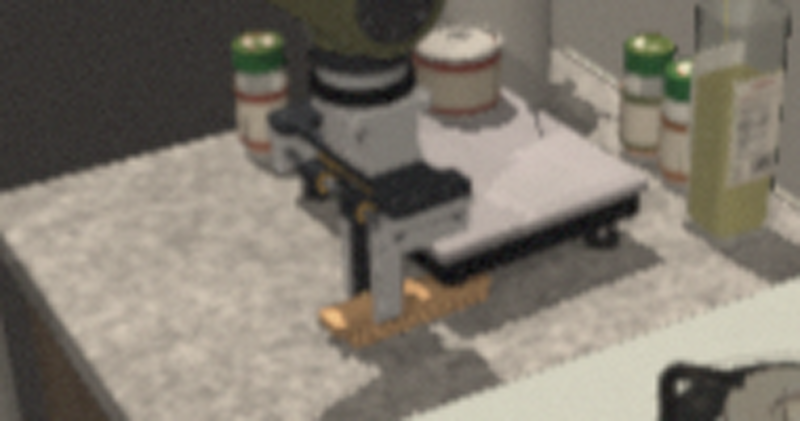

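Call:
jog_arm(
  commands=[
    [0.0005, 0, 0, 0, 0, 0, 0.15],
    [0.001, 0.0001, 0, 0, 0, 0, 0.15],
    [0.001, 0.0001, 0, 0, 0, 0, 0.15],
    [0.001, 0.0001, 0, 0, 0, 0, 0.15],
    [0.001, 0.0001, 0, 0, 0, 0, 0.15],
    [0.001, 0.0001, 0, 0, 0, 0, 0.15],
    [0.001, 0.0001, 0, 0, 0, 0, 0.15],
    [0.001, 0.0001, 0, 0, 0, 0, 0.15],
    [0.001, 0.0001, 0, 0, 0, 0, 0.15],
    [0.001, 0.0001, 0, 0, 0, 0, 0.15],
  ],
)

```text
clock: 25.3
eef_pos: [557.9, 20.8, 16.0]
eef_rot: [3.141, -0.004, -3.065]
wrist_force: [-12.9, -0.9, 11.2]
finger_gap: 29.2
```

```bash
python3 st.py
python3 - <<'E'
from h import *
snap('scene','s15.png');snap('wrist','w15.png');snap('side','d15.png')
E
python3 st.py; python3 cmpim.py s12.png s15.png;python3 cmpim.py s14.png s15.png
```

```text
25.3 [-12.93  -0.9   11.21] [-0.1   2.5   0.02] 29.20987627524354 [557.91  20.79  16.01] -73.85 -0.08
25.45 [-12.85  -2.11  11.05] [-0.12  2.46 -0.06] 29.65657722923943 [557.91  20.78  16.01] -73.86 -0.09
rightrear [-0.031 -0.005] 0.9999
frright [ 6.087 -2.381] 0.996
rightedge [ 0.69  -0.247] 0.9721
tin [0.771 0.121] 0.9415
bottle [-0.004  0.002] 0.9989
hob [-0.007  0.004] 0.9999
rightrear [ 0.017 -0.009] 0.9999
frright [ 0.132 -0.056] 0.9981
rightedge [ 0.081 -0.012] 0.9993
tin [0.132 0.065] 0.9924
bottle [0.    0.004] 0.999
hob [0.002 0.001] 0.9999
```

View pics/w15.png

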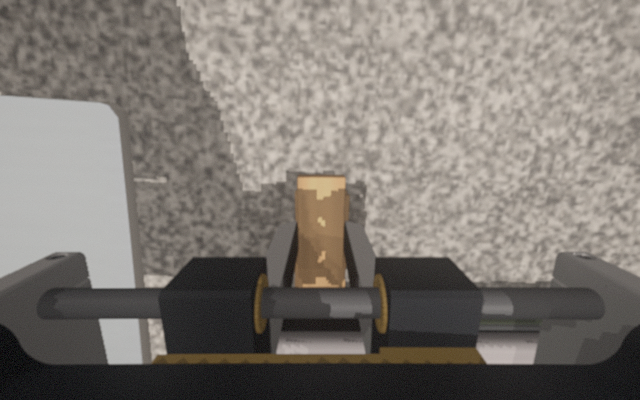

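Call:
jog_arm(
  commands=[
    [0.0005, 0, 0.0001, 0, 0, 0, 0.15],
    [0.001, 0.0001, 0.0002, 0, 0, 0, 0.15],
    [0.001, 0.0001, 0.0002, 0, 0, 0, 0.15],
    [0.001, 0.0001, 0.0002, 0, 0, 0, 0.15],
    [0.001, 0.0001, 0.0002, 0, 0, 0, 0.15],
    [0.001, 0.0001, 0.0002, 0, 0, 0, 0.15],
    [0.001, 0.0001, 0.0002, 0, 0, 0, 0.15],
    [0.001, 0.0001, 0.0002, 0, 0, 0, 0.15],
    [0.001, 0.0001, 0.0002, 0, 0, 0, 0.15],
    [0.001, 0.0001, 0.0002, 0, 0, 0, 0.15],
  ],
)

```text
clock: 26.7
eef_pos: [558.4, 20.9, 16.0]
eef_rot: [3.141, -0.005, -3.065]
wrist_force: [-16.1, -2.3, 12.6]
finger_gap: 29.5
```

```bash
python3 st.py
python3 - <<'E'
from h import *
snap('scene','s16.png');d=snap('side','d16.png')
cv2.imwrite('pics/d16z.png',cv2.resize(d['pixels'][110:210,205:395],(800,421),interpolation=2))
E
python3 st.py; python3 cmpim.py s12.png s16.png;python3 cmpim.py s15.png s16.png
```

```text
26.7 [-16.15  -2.27  12.63] [-0.14  3.01  0.  ] 29.464673479046606 [558.43  20.87  16.02] -73.33 -0.05
26.8 [-16.76  -1.77  11.98] [-0.24  3.03 -0.02] 29.262657754640895 [558.41  20.88  16.  ] -73.35 -0.03
rightrear [-0.032 -0.016] 0.9999
frright [ 7.658 -2.962] 0.9898
rightedge [ 0.764 -0.256] 0.968
tin [0.791 0.155] 0.9374
bottle [-0.018  0.028] 0.9989
hob [-0.    -0.001] 0.9999
rightrear [-0.001 -0.003] 0.9999
frright [ 0.185 -0.086] 0.9969
rightedge [ 0.037 -0.01 ] 0.9993
tin [0.051 0.006] 0.9977
bottle [-0.013  0.026] 0.999
hob [ 0.006 -0.006] 0.9999
```

View pics/d16z.png

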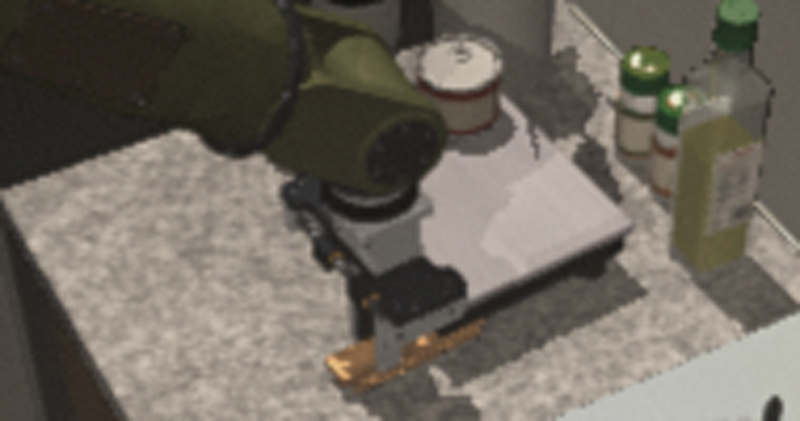

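```bash
python3 st.py; python3 -c "
from cell import manip; print(manip.sign_off())"
```

```text
26.8 [-16.76  -1.77  11.98] [-0.24  3.03 -0.02] 29.262657754640895 [558.41  20.88  16.  ] -73.35 -0.03
the job is handed in; nothing more can be done
None
```

The wedge is pressed in over both packers under the front-right foot, and I handed the job in at 26.8 s with it still gripped.

**What I did:** I measured the gap at about 19 mm from the wrist view, which called for both packers. I slid them in one on the other, then pushed the wedge in thin end first. The push rose steadily from about 2 N to about 16 N over the last 4 mm, with about 12 N pressing down on the stack.

**Last checks:**
- **Scale not pushed:** its rear-right corner moved less than 0.04 px in the scene camera.
- **Level:** the wedge advanced only about 1.5 to 2 mm after it bit, so any lift is at most about 0.2 mm. I worked this out from the wedge's slope and did not measure it.
- **Clearance and other things:** by calculation the fingers stop about 40 mm short of the scale. In the last pictures the tin was still standing on the scale; I did not re-measure the jar or the garlic.

**Not confirmed:**
- **Picture comparison:** at the front-right corner and the tin it showed shifts. I put these down to the arm and its shadow in the picture, but did not confirm it.
- **Load on the foot:** I judged this only from the wrist force, which also includes the wedge's friction on the stack.

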